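# Bolt the medicine chest

## Task

Lock the enamelled medicine chest: gently slide its barrel bolt across by the handle into the brass keeper, find by feel where the handle meets the keeper's notch (a little short of where the bolt stops), swing the handle fully down into the notch and let go. Do not ram the bolt or force the handle against the brass, and leave the vials, bell, porcelain lid and scoop where they are.

Things in the scene. Friction and masses are not known exactly. Their poses are not given: they have to be found in the camera images.
- chest: low white enamelled steel chest, fixed, 240 (x) by 400 (y) by 100 mm high, -x side roughly towards the robot; origin at the centre of its underside. A bolt on its top lies along the chest's y, right above x = 0, axis 30 mm above the top, and locks by sliding to +y. A vial stands on the top, at least 70 mm to +x of the bolt's axis.
- barrel: steel bolt plate on the chest's top, fixed; origin on the chest's top straight above the chest's origin, axes as the chest. Two straps 26 mm wide (x), 12 mm long and 43 mm high hold the bolt at y = -95 and 24 mm; the handle travels between them.
- keeper: steel base plate, fixed; origin and axes as the barrel's. On it is clamped one brass piece: a socket (46 mm high) whose end plate stops the bolt's nose, and a rail (x -28 to -22 mm, top 47 mm above the chest's top) along the handle's whole path with one notch, 14 mm wide in y, cut down to 22 mm above the top. Clamped by eye: the brass lies up to 18 mm either way in y, not reported.
- bolt (a joint): slide of the bolt, m: 0 = fully back, grows to the chest's +y; drags with about 2 N. No more than 20 N may act between bolt or handle and the brass. The nose meets the end plate somewhere between 0.035 and 0.071, as the brass was clamped. There the handle is 10 mm too far: the notch's middle lies 10 mm back from it (rod play 2 mm either side).
- handle (a joint): swing of the handle about the bolt's axis, rad: 0 = up, grows as it swings down to the chest's -x, 1.55 = level, fully down. Stays where it is left (about 0.06 N m). Except at the notch the rail stops it at about 0.7; a force at the ball is more than doubled at the rail.
- knob (a point): centre of the black ball, 20 mm in diameter, on the end of the bolt's handle, a steel rod 10 mm in diameter; 65 mm from the bolt's axis to the ball's centre. It can be pinched from above, fingers closing along the chest's y, and turns between the fingers.
- root (a point): point on the bolt's axis where the handle is fixed; moves with the bolt. Hub of the handle's arc.
- vial_a_mid (a point): brown glass vial with cork, 34 mm in diameter, 75 mm high, standing on the chest; point at its centre. Bystander.
- vial_b_mid (a point): brown glass vial like the other, standing on the counter; point at its centre. Bystander.
- bell_mid (a point): chrome push-button bell on a round wooden foot 84 mm across, 54 mm high; point 25 mm up its axis. Bystander.
- spittoon_lid_mid (a point): white porcelain lid 144 mm across with a knob, 45 mm high; point 20 mm up its axis. Bystander.
- scoop_mid (a point): tin scoop 155 mm long; point near its middle, 12 mm up. Bystander.

How it is judged (in metres and radians):
On the way, in this order (a step that is already met when the one before it is completed fails the run):
1. the bolt is slid across with its handle still up on the rail (value of joint bolt above 0.021 m and value of joint handle below 1 rad), for 0.1 s.
2. the handle is swung down into the keeper's notch (value of joint bolt above 0.021 m and value of joint handle above 1.42 rad), for 0.1 s.
At the end, for the whole second after the job is handed in: The bolt stands across, more than 21 mm from fully back, and its handle lies down in the keeper's notch, swung more than 1.42 rad from upright (81 degrees; level is 1.55), both at rest and released (all of step 2 and velocity of joint handle between -0.05 and 0.05 rad/s and velocity of joint bolt between -0.01 and 0.01 m/s); the robot touches nothing.
It fails at once if the bolt is rammed into the keeper or its handle forced against the brass (over 20 N between bolt and keeper) (contact force between barrel and keeper above 20 N).
It fails at once if a bystander is pushed more than 25 mm (distance of any of vial_a_mid, vial_b_mid, bell_mid, spittoon_lid_mid, scoop_mid from where it was at the start of the episode above 0.025 m).
It fails at once if a vial is tipped over (angle between any of vial_a_mid, vial_b_mid's own z axis and vertical above 0.6 rad).
It also fails if it takes over 43 s, if anything falls off the work surface, if the arm or the gripper's body presses on something with over 40 N, if the wrist force passes 120 N, or if a joint passes its speed limit or range.

## Robot

A 7-joint arm with a two-finger parallel gripper is mounted at the origin on the work surface. World frame = base frame: x ahead of the robot, y to its left, z up, the work surface at z = 0. Lengths are in mm, angles in rad, forces in N, time in s.
With the tool pointing down it reaches from about 425 to 875 mm from the base axis. Payload 9.9 kg.
Tool frame: the origin (TCP) lies between the finger pads; the fingertips stand 22 mm ahead of it and the grasp point (between the pads) lies 3 mm ahead of it; z points along the fingers, y is the direction in which the jaws open and shut (so a half turn about z gives the same grasp; the last joint's range is limited). The gripper opens to 85 mm and grips with 20 to 120 N. Pads are 22 mm wide; open, the fingers measure 114 mm over their backs; the gripper's body (76 mm by 85 mm) begins 54 mm behind the grasp point. The pads swing forward as they close: fully open they stand 13 mm farther back than shut.
Start: joints at [-0.084, 0.576, 0.025, 1.437, -0.015, 1.129, -0.057], TCP at [675.003, 0.006, 224.989] pointing down, gripper open.
Joint ranges: [-2.76, 2.76], [-0.34, 2.15], [-1.52, 1.57], [0.19, 2.46], [-1.09, 4.23], [0.17, 1.99], [-2.82, 2.82]. Speed limits (rad/s): [2.22, 2.22, 3.01, 3.01, 3.14, 3.14, 3.14].

## Interface

Orientations are given as a unit quaternion [w, x, y, z].
In Python, from station import arm, grab_frame gives the robot as it stands. The module is installed in compiled form; this text tells all that it offers.
- The arm moves only by the tool move_arm, never from a script. Its argument "motion" is one flat list of numbers, 7 for each row, row after row: the closure, from -1 (fully open) to 1 (shut), then the shift along the tool's x, y, z each as a share of 50 mm, from -1 to 1, then the turn, a rotation vector about the tool's x, y, z each as a share of 8 degrees, from -1 to 1. A call has 1 to 10 rows; each row shifts and turns the commanded pose from where the row before left it, along the tool's axes as they then stand; what a row does not reach is not made up. A row lasts 1/10 s, in which the tool goes at most 50 mm and 8.59 degrees, less where a joint would pass 70% of its speed; a pose out of reach is approached as far as the arm can. A call with a number of a shift or a turn outside -1 to 1 is refused whole. A call with a gripper value outside its range is refused whole. The fingers move at their own pace and stop on an object; the grip force is fixed at half the most. Time passes only in rows, so rows that do not move let the fingers close. It gives the time, the measured TCP pose, the force and the opening at its end, in the units of the state.
- arm.get_state(): the state, without advancing time (a new reading comes with each control period).
- grab_frame(name): name is "scene" or "side" or "wrist"; returns a dict with "image" (420x560x3 uint8, red, green, blue), "z_map" (420x560 float32, mm along the optical axis (not along the pixel's ray), 0 where there is no reading), "K" (3x3 intrinsics, pixels), "rvec" (rotation vector, rad) and "tvec" (3), from world to camera coordinates, as OpenCV has them. Camera axes: x right, y down, z forward; pixel columns grow to the right and rows downward; lengths in mm; the calibration is good to about 2 mm. A picture is of the moment at which its call begins.
- arm.close_job(): hands the job in, once; it reports no verdict.
The state is a dict: "t": time; "joint_positions": joint angles; "dq": joint speeds; "joint_efforts": joint torques, N m; "eef_pos": TCP position; "tool_rot": TCP orientation; "force": force on the tool from outside, world axes, zero at the start; "ft_torque": the same for the moment, N m; "width": opening from 0.0 (shut) to 1.0 (fully open).
Only numpy, scipy, OpenCV 4.12 (cv2) and the standard library are available. Lean on these libraries where they do the work, as an engineer would, in place of code of your own. Each camera call takes 0.05 s, during which the arm holds its last target. There are 200 camera calls.

## Working session

There is one attempt and no reset: what is moved stays moved. The work goes in short steps, Python scripts to look and compute and a tool call to move; the robot and the scene stay as the last step left them, time stands still between calls to the robot, and variables do not carry over. Pictures are saved under pics/ and viewed, about 8 in all and at most 12, crops included, and the job is handed in when it is done.

Besides the shell and the picture viewer there is one more tool, called after "Call:" as a command line: name --argument value ..., lists and objects as JSON in quotes. move_arm: Moves the arm, as the interface text tells. Shift numbers are shares of 50 mm and turn numbers shares of 8 degrees, none past 1 either way. Its arguments: {"type":"object","properties":{"motion":{"type":"array"}},"required":["motion"]}

```bash
mkdir -p pics; ls
cat > h.py <<'E'
import numpy as np, cv2
from station import arm, grab_frame
def cam(f):
    R=cv2.Rodrigues(np.array(f["rvec"],float))[0]; return R,np.array(f["tvec"],float).ravel(),np.array(f["K"],float)
def cloud(f):
    R,t,K=cam(f); z=f["z_map"].astype(float); v,u=np.indices(z.shape)
    p=np.stack([(u-K[0,2])/K[0,0]*z,(v-K[1,2])/K[1,1]*z,z],-1)
    w=(p-t)@R; w[z<=0]=np.nan; return w
def proj(f,P):
    R,t,K=cam(f); return cv2.projectPoints(np.atleast_2d(np.array(P,float)),R,t,K,None)[0].reshape(-1,2)
def save(f,n): cv2.imwrite("pics/"+n,f["image"][:,:,::-1])
E
python3 - <<'E'
from h import *
import pickle
d={n:grab_frame(n) for n in("scene","side","wrist")}
pickle.dump(d,open("f0.pkl","wb"))
for n in d:
    R,t,K=cam(d[n]); print(n,-R.T@t,K[0,0]); 
a=np.hstack([d["scene"]["image"],d["side"]["image"]])
cv2.imwrite("pics/a.png",cv2.resize(a,(800,300))[:,:,::-1]); save(d["wrist"],"w.png"); save(d["scene"],"s.png")
s=arm.get_state(); print(s)
E
```

```text
pics
scene [1195.25305728  314.84316283  973.30283423] 390.0246557406998
side [ 216.65920534 1117.04184028  969.7060963 ] 512.2824391237094
wrist [674.65751321  74.14665738 373.42649804] 356.6944869107807
{'t': 0.15, 'joint_positions': array([-0.08383121,  0.57631869,  0.02487483,  1.43769843, -0.01500855,
        1.12894766, -0.05648329]), 'dq': array([-0.00016314, -0.00137505, -0.00017697, -0.00297297,  0.00108352,
       -0.00172031, -0.000278  ]), 'joint_efforts': array([ 3.53695883e-03, -7.66262698e+01,  2.25340560e+00, -2.86181796e+01,
        1.58117601e-02,  9.86463390e-03, -3.06662548e-05]), 'eef_pos': array([6.74676254e+02, 2.08091882e-02, 2.24360761e+02]), 'tool_rot': array([-3.97259554e-04,  7.07087063e-01,  7.07126250e-01, -4.41057634e-04]), 'force': array([ 0.50678004,  0.33000951, -0.32672046]), 'ft_torque': array([ 0.03484151, -0.04592251, -0.02058225]), 'width': 0.9982610918484072}
```

View pics/s.png

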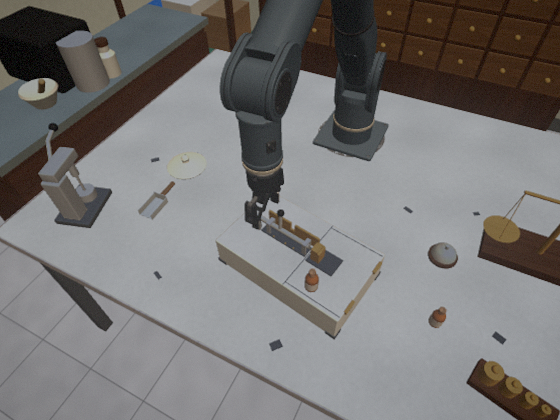

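View pics/w.png

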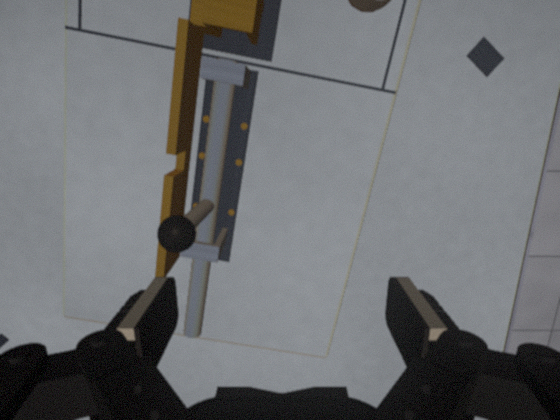

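The wrist view shows the black ball at (177,233), the strap near (200,250), the brass rail along x≈180 with its notch at (177,163), and the socket at (228,15). The bolt runs up the image.

Run:
```python
from h import *
import pickle
d=pickle.load(open("f0.pkl","rb")); f=d["wrist"]; w=cloud(f)
hsv=cv2.cvtColor(f["image"],cv2.COLOR_RGB2HSV); 
for n,(u,v) in dict(knob=(177,233),top=(300,200),strap1=(200,250),strap2=(225,70),rail=(187,60),rail2=(172,200),notch=(176,163),sock=(225,10),bolt=(214,150),boltend=(193,320)).items(): print(n,w[v,u].round(1))
top=np.nanmedian(w[180:220,280:340,2]); print("top",top)
# brass above 40mm
br=(hsv[...,0]>8)&(hsv[...,0]<28)&(hsv[...,1]>120)&(w[...,2]>top+38)&(w[...,2]<top+60)
P=w[br]; print(len(P),np.nanmedian(P[:,2])-top)
rail=br.copy(); rail[:, 192:]=0
rl=w[rail]; vx,vy,x0,y0=cv2.fitLine(rl[:,:2].astype(np.float32),cv2.DIST_HUBER,0,.01,.01).ravel()
if vy<0: vx,vy=-vx,-vy
yaw=np.arctan2(-vx,vy); print("rail dir",vx,vy,"yaw",yaw,"pt",x0,y0)
ex=np.array([np.cos(yaw),np.sin(yaw)]);ey=np.array([-np.sin(yaw),np.cos(yaw)])
c=rl[:,:2]@np.c_[ex,ey]; print("rail x range",np.percentile(c[:,0],[2,50,98]))
h,e=np.histogram(c[:,1],bins=np.arange(c[:,1].min(),c[:,1].max()+2,2)); print(list(zip(e.round(0).astype(int),h)))
# bolt: grey, height 36ish
ch=w[...,:2]@np.c_[ex,ey]
g=(hsv[...,1]<70)&(abs(w[...,2]-top-36)<4)
q=ch[g]; q=q[(q[:,0]>np.median(c[:,0])+5)&(q[:,0]<np.median(c[:,0])+60)]
print("bolt x,len",np.percentile(q[:,0],[2,50,98]),np.percentile(q[:,1],[0.5,99.5]),len(q))
s=(hsv[...,1]<70)&(abs(w[...,2]-top-43)<2.5); q=ch[s]; q=q[abs(q[:,0]-np.median(c[:,0])-25)<22]
h,e=np.histogram(q[:,1],bins=np.arange(q[:,1].min(),q[:,1].max()+3,3)); print("straps",[(int(a),int(b)) for a,b in zip(e,h) if b>5], q[:,0].min(),q[:,0].max())
# knob
k=(f["image"].max(2)<60)&(w[...,2]>top+60)&(w[...,2]<top+120); k[:, 300:]=0; k[270:]=0
n,l,st,ce=cv2.connectedComponentsWithStats(k.astype(np.uint8)); i=1+np.argmax(st[1:,4]); print("knob",st[i],ce[i],np.nanmin(w[l==i],0),np.nanmax(w[l==i],0))
K=w[l==i]; A=np.c_[2*K,np.ones(len(K))]; sol=np.linalg.lstsq(A,(K**2).sum(1),rcond=None)[0]; print("sphere",sol[:3],np.sqrt(sol[3]+sol[:3]@sol[:3]), "chest xy",sol[:2]@np.c_[ex,ey])
```

```text
knob [622.1  13.2 204.5]
top [689.2   3.5 101. ]
strap1 [617.7 -22.  142.2]
strap2 [640.6  95.  142.7]
rail [618.  100.6 142.2]
rail2 [601.8  14.5 143.7]
notch [600.5  36.  123. ]
sock [642.6 126.3 146.5]
bolt [630.2  46.6 136.3]
boltend [607.2 -81.8 136.6]
top 100.20729411317711
3972 46.32925468308986
rail dir 0.18319915 0.9830758 yaw -0.18423972 pt 607.9979 58.119045
rail x range [583.58281194 587.0819747  589.19817168]
[(np.int64(69), np.int64(25)), (np.int64(71), np.int64(27)), (np.int64(73), np.int64(24)), (np.int64(75), np.int64(28)), (np.int64(77), np.int64(27)), (np.int64(79), np.int64(31)), (np.int64(81), np.int64(27)), (np.int64(83), np.int64(26)), (np.int64(85), np.int64(28)), (np.int64(87), np.int64(26)), (np.int64(89), np.int64(21)), (np.int64(91), np.int64(10)), (np.int64(93), np.int64(4)), (np.int64(95), np.int64(0)), (np.int64(97), np.int64(0)), (np.int64(99), np.int64(0)), (np.int64(101), np.int64(0)), (np.int64(103), np.int64(0)), (np.int64(105), np.int64(0)), (np.int64(107), np.int64(0)), (np.int64(109), np.int64(2)), (np.int64(111), np.int64(8)), (np.int64(113), n
[... 1687 characters left out ...]
nt64(223), np.int64(46)), (np.int64(225), np.int64(46)), (np.int64(227), np.int64(49)), (np.int64(229), np.int64(48)), (np.int64(231), np.int64(46)), (np.int64(233), np.int64(10))]
bolt x,len [605.14688455 612.10450716 617.79884747] [ 16.70111964 217.23665105] 4296
straps [(84, 123), (87, 149), (90, 113), (93, 112), (96, 51), (120, 7), (123, 13), (126, 23), (201, 50), (204, 230), (207, 229), (210, 231), (213, 197)] 597.7252495666197 624.2455321973825
knob [ 158  215   46   37 1135] [177.02202643 232.78502203] [610.89808383   1.48153286 161.58103125] [629.21792564  19.86861321 206.47040532]
sphere [617.31269655   7.61756475 187.41555052] 16.716639332433413 chest xy [605.46963998 120.57981548]
```

Call:
move_arm --motion '[-1,0,0,-0.3,0,0,0,-1,0.1,-0.55,0,0,0,0,-1,0.1,-0.55,0,0,0,0]'

```text
t: 0.45
eef_pos: [619.6, 9.9, 239.6]
tool_rot: [0.0, 0.707, 0.707, -0.0]
force: [-0.0, -0.1, 0.5]
width: 1.0
```

Call:
move_arm --motion '[-1,0,0,0,0,0,-0.995,-1,0,0,0,0,0,-0.995,-1,0,0,0,0,0,-0.995,-1,0,0,0,0,0,-0.995,-1,0,0,0,0,0,-0.995,-1,0,0,0,0,0,-0.995,-1,0,0,0,0,0,-0.995,-1,0,0,0,0,0,-0.995,-1,0,0,0,0,0,-0.995,-1,0,0,0,0,0,-0.995]'

```text
t: 1.45
eef_pos: [619.8, 9.9, 239.7]
tool_rot: [-0.0, 0.088, 0.996, -0.0]
force: [0.3, 0.3, -0.1]
width: 1.0
```

Call:
move_arm --motion '[-1,0,0,0,0,0,0,-1,0,0,0,0,0,0,-1,0,0,0,0,0,0]'

```text
t: 1.75
eef_pos: [620.0, 10.0, 239.9]
tool_rot: [-0.0, 0.092, 0.996, -0.0]
force: [0.3, -0.8, 1.0]
width: 0.998
```

```bash
cat > m.py <<'E'
from h import *
import sys
f=grab_frame("wrist"); w=cloud(f); save(f,sys.argv[1])
s=arm.get_state(); q=s["tool_rot"]; print(s["t"],s["eef_pos"].round(2),q.round(4),s["force"].round(2),s["width"].round(3),s["joint_positions"].round(2))
hsv=cv2.cvtColor(f["image"],cv2.COLOR_RGB2HSV)
top=100.2; yaw=-0.181; E=np.array([[np.cos(yaw),-np.sin(yaw)],[np.sin(yaw),np.cos(yaw)]])
c=w[...,:2]@E; z=w[...,2]-top
print("tcp chest",(s["eef_pos"][:2]@E).round(2))
br=(hsv[...,0]>8)&(hsv[...,0]<28)&(hsv[...,1]>110)&(abs(z-47)<4)
m=br&(c[...,0]<597)&(c[...,0]>575); r=c[m]
v=cv2.fitLine(w[m][:,:2].astype(np.float32),cv2.DIST_HUBER,0,.01,.01).ravel(); print("rail yaw",-np.arctan(v[0]/v[1]),"x",np.percentile(r[:,0],[3,50,97]).round(1))
ys=np.sort(r[:,1]); g=np.diff(ys); print("rail y",ys[[0,-1]].round(1),"gaps",[(ys[i].round(1),ys[i+1].round(1)) for i in np.where(g>2)[0]])
k=(f["image"].max(2)<70)&(z>78)&(z<112)&(abs(c[...,0]-606)<30)&(abs(c[...,1]-135)<45)
n,l,st,ce=cv2.connectedComponentsWithStats(k.astype(np.uint8)); i=1+np.argmax(st[1:,4]); P=np.c_[c[l==i],z[l==i]]; print("knob px",st[i],"chest range",np.nanpercentile(P,2,axis=0).round(1),np.nanpercentile(P,98,axis=0).round(1))
A=np.c_[2*P,np.ones(len(P))]; o=np.linalg.lstsq(A,(P**2).sum(1),rcond=None)[0]; print("sphere",o[:3].round(1),np.sqrt(o[3]+o[:3]@o[:3]).round(1))
E
python3 m.py w1.png
```

```text
Traceback (most recent call last):
  File "m.py", line 4, in <module>
    s=arm.get_state(); q=s["tool_rot"]; print(s["t"],s["eef_pos"].round(2),q.round(4),s["force"].round(2),s["width"].round(3),s["joint_positions"].round(2))
                                                                                                          ^^^^^^^^^^^^^^^^
AttributeError: 'float' object has no attribute 'round'
```

View pics/w1.png

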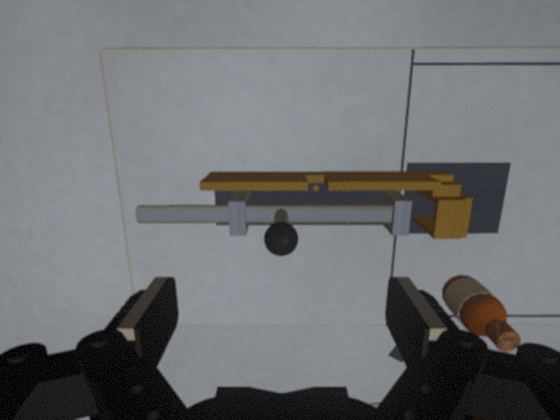

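The view now has the rail across it, with the notch at about (316,180). The ball is at (281,238), midway between the fingers in y.

```bash
sed -i 's/s\["width"\].round(3)/round(s["width"],3)/' m.py; python3 m.py w1b.png
```

```text
1.85 [619.96  10.12 239.98] [-0.000e+00  9.150e-02  9.958e-01 -1.000e-04] [ 0.23 -0.69  0.36] 0.997 [ 0.12  0.49 -0.33  1.56  0.17  1.12  1.13]
tcp chest [608.01 121.56]
rail yaw -0.1851352 x [582.9 585.7 589. ]
rail y [ 65.  250.4] gaps [(np.float64(139.2), np.float64(153.5))]
knob px [265 221  32  34 864] chest range [597.1 112.7  94.6] [613.1 129.1 105.2]
sphere [606.5 120.9  95.6] 9.4
```

Call:
move_arm --motion '[-1,0.015,0,0.4,0,0,0,-1,0.015,0,0.42,0,0,0,-1,0,0,0,0,0,0,1,0,0,0,0,0,0,1,0,0,0,0,0,0,1,0,0,0,0,0,0,1,0,0,0,0,0,0,1,0,0,0,0,0,0]'

```text
t: 2.65
eef_pos: [618.7, 10.3, 199.5]
tool_rot: [0.0, 0.091, 0.996, 0.0]
force: [-0.4, -0.1, 0.1]
width: 0.14
```

```bash
cat > s.py <<'E'
from h import *
s=arm.get_state(); yaw=-0.183; E=np.array([[np.cos(yaw),-np.sin(yaw)],[np.sin(yaw),np.cos(yaw)]])
print(s["t"],"chest",(s["eef_pos"][:2]@E).round(2),"z",round(s["eef_pos"][2],2),"F",(s["force"][:2]@E).round(2),round(s["force"][2],2),"T",s["ft_torque"].round(2),"w",round(s["width"],3))
E
python3 s.py
```

```text
2.65 chest [606.53 122.7 ] z 199.46 F [-0.38 -0.14] 0.07 T [-0.02 -0.04  0.06] w 0.14
```

Call:
move_arm --motion '[1,0,0,0,0,0,0,1,0,0,0,0,0,0]'

```text
t: 2.85
eef_pos: [618.5, 10.3, 199.1]
tool_rot: [0.0, 0.091, 0.996, 0.0]
force: [0.5, -0.0, 0.4]
width: -0.002
```

```bash
python3 s.py
python3 - <<'E'
from h import *
f=grab_frame("side"); u,v=proj(f,[619,10,190])[0].astype(int); print(u,v)
cv2.imwrite("pics/sd.png",cv2.resize(f["image"][max(0,v-75):v+75,max(0,u-100):u+100,::-1],(800,600),interpolation=cv2.INTER_CUBIC))
E
```

```text
2.85 chest [606.35 122.67] z 199.05 F [0.47 0.08] 0.44 T [ 0.02  0.   -0.02] w -0.002
261 192
```

View pics/sd.png

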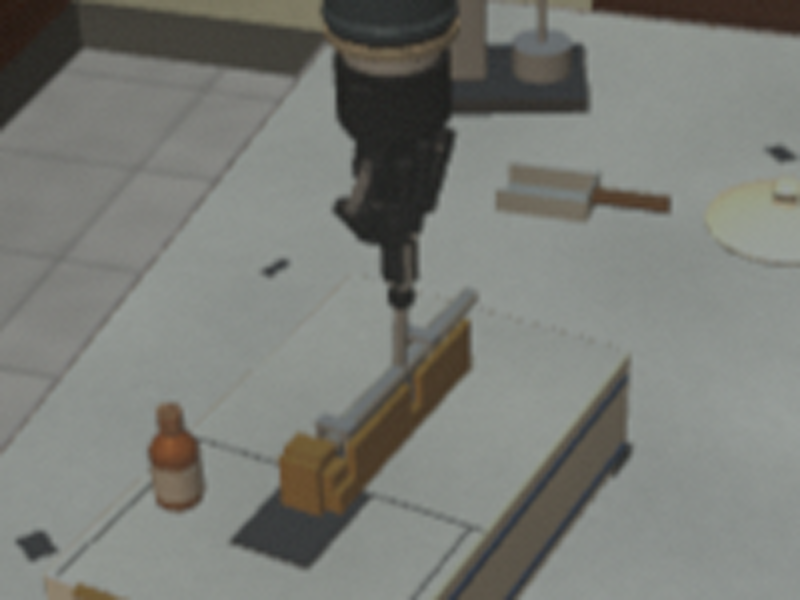

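The side view shows the fingers shut, ending right at the top of the ball at crop (400,297), so the ball isn't held. Checking with the wrist camera.

```bash
python3 m.py w2.png
```

```text
2.95 [618.54  10.27 199.02] [0.     0.0907 0.9959 0.    ] [-0.45  0.13 -0.54] -0.001 [ 0.11  0.53 -0.33  1.62  0.19  1.02  1.12]
tcp chest [606.58 121.45]
rail yaw -0.1851445 x [582.9 585.6 588.9]
rail y [ 64.9 256.4] gaps [(np.float64(139.4), np.float64(153.4)), (np.float64(251.1), np.float64(256.4))]
knob px [260 250  41  25 449] chest range [595.2 112.4  92.6] [605.  129.4 111.8]
sphere [602.  121.2 102.7] 9.0
```

View pics/w2.png

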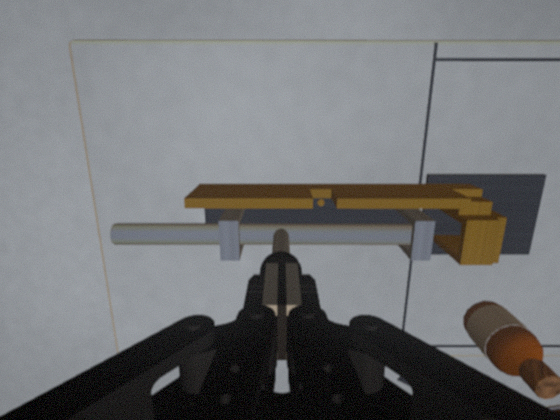

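Run:
```python
from h import *
f=grab_frame("wrist"); w=cloud(f)
for z in (206,196,177): print(z,proj(f,[618.5,10.3,z]).round(0))
for v in range(225,360,9): print(v,f["image"][v,281],w[v,281].round(0),f["image"][v,270],w[v,270].round(0))
g=grab_frame("side"); x=cloud(g)
for z in (206,196,177): print(z,proj(g,[618.5,10.3,z]).round(0))
for v in range(168,206,3): print(v,g["image"][v,261],x[v,261].round(0))
```

```text
206 [[282. 282.]]
196 [[282. 272.]]
177 [[282. 256.]]
225 [92 80 74] [617.  10. 133.] [94 87 77] [615.   3. 133.]
234 [63 60 55] [617.  10. 150.] [108 114 127] [620.   3. 136.]
243 [60 57 50] [615.  11. 167.] [114 110 105] [627.   1. 134.]
252 [34 38 31] [609.  12. 195.] [142 149 153] [647.  -4. 100.]
261 [30 28 28] [611.  11. 201.] [26 31 28] [610.   6. 200.]
270 [33 28 31] [607.  12. 218.] [62 56 52] [607.   8. 217.]
279 [24 27 24] [607.  12. 226.] [60 59 53] [607.   8. 225.]
288 [21 27 23] [607.  12. 233.] [63 62 58] [606.   8. 233.]
297 [29 30 26] [608.  12. 238.] [52 50 44] [607.   8. 238.]
306 [41 42 40] [608.  12. 243.] [143 129 115] [608.   8. 243.]
315 [41 39 34] [612.  11. 243.] [35 28 29] [606.   9. 251.]
324 [42 35 31] [615.  11. 243.] [17 18 14] [606.   9. 256.]
333 [43 40 36] [619.  10. 243.] [15  9  4] [606.   9. 261.]
342 [39 38 37] [621.  10. 244.] [19 13  6] [606.   9. 264.]
351 [38 39 33] [626.   9. 243.] [24 21 26] [610.   8. 263.]
206 [[261. 187.]]
196 [[261. 190.]]
177 [[261. 196.]]
168 [38 40 39] [609.  32. 281.]
171 [39 40 39] [609.  32. 272.]
174 [39 39 36] [611.  28. 260.]
177 [41 40 39] [613.  22. 247.]
180 [53 51 48] [614.  21. 237.]
183 [50 50 47] [613.  24. 229.]
186 [47 48 45] [614.  23. 219.]
189 [71 69 62] [615.  21. 208.]
192 [38 40 38] [617.  17. 195.]
195 [92 87 77] [619.  12. 181.]
198 [93 87 78] [619.  13. 172.]
201 [91 87 77] [620.  13. 162.]
204 [89 84 76] [617.  20. 156.]
```

The depth and both views put the shut fingertips at z≈207, with TCP z reading 199. That is about 29 mm higher than the stated tool geometry gives. I trust what I see: reopen, go 29 mm lower and check the width on closing.

Call:
move_arm --motion '[-0.5,0,0,0,0,0,0,-0.5,0,0,0,0,0,0,-0.5,0,0,0,0,0,0,-0.5,0,0,0,0,0,0,-0.5,0,0,0,0,0,0]'

```text
t: 3.55
eef_pos: [618.5, 10.3, 199.0]
tool_rot: [0.0, 0.091, 0.996, -0.0]
force: [-0.1, 0.2, 0.7]
width: 0.749
```

```bash
python3 s.py; python3 m.py w3.png | tail -2
```

```text
3.55 chest [606.35 122.66] z 199.0 F [-0.18  0.16] 0.69 T [ 0.06  0.   -0.  ] w 0.749
knob px [ 260  250   41   43 1318] chest range [597.1 112.5  94.5] [612.5 129.  105.2]
sphere [606.8 120.9  94.8] 10.1
```

Call:
move_arm --motion '[-0.5,0,0,0.19,0,0,0,-0.5,0,0,0.2,0,0,0,-0.5,0,0,0.19,0,0,0,-0.5,0,0,0,0,0,0]'

```text
t: 4.0
eef_pos: [617.4, 10.1, 167.9]
tool_rot: [-0.002, 0.091, 0.996, -0.0]
force: [-0.4, 0.6, -1.0]
width: 0.747
```

```bash
python3 s.py; python3 m.py w4.png | tail -2
python3 - <<'E'
from h import *
g=grab_frame("side")
cv2.imwrite("pics/sd2.png",cv2.resize(g["image"][130:240,190:330,::-1],(763,600),interpolation=cv2.INTER_CUBIC))
E
```

```text
4.0 chest [605.28 122.26] z 167.9 F [-0.49  0.54] -1.0 T [ 0.   -0.03 -0.04] w 0.747
knob px [ 257  280   49   56 2053] chest range [597.  112.6  91.7] [611.8 129.1 105.2]
sphere [607.8 120.9  92.9] 11.8
```

View pics/sd2.png

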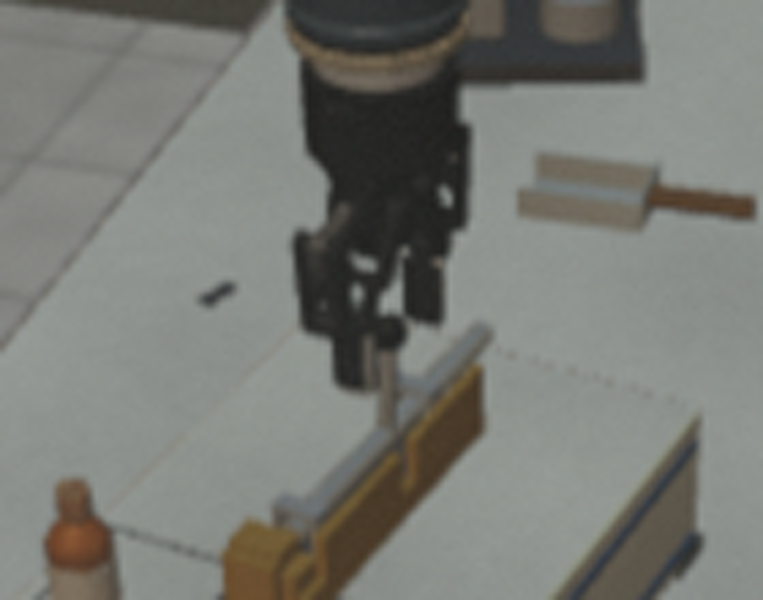

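The fingers now straddle the ball, which is at crop (390,330); the near fingertip is at (350,385) and the far one at (425,320). Close.

Call:
move_arm --motion '[1,0,0,0,0,0,0,1,0,0,0,0,0,0,1,0,0,0,0,0,0,1,0,0,0,0,0,0,1,0,0,0,0,0,0,1,0,0,0,0,0,0]'

```text
t: 4.7
eef_pos: [618.8, 10.2, 170.5]
tool_rot: [0.0, 0.091, 0.996, 0.0]
force: [-0.7, -0.4, 6.2]
width: 0.194
```

```bash
python3 s.py; python3 m.py w5.png | tail -4
```

```text
4.7 chest [606.61 122.67] z 170.54 F [-0.61 -0.5 ] 6.16 T [-0.12  0.21 -0.03] w 0.194
rail yaw -0.18596002 x [582.9 585.6 589.2]
rail y [ 64.7 254.1] gaps [(np.float64(139.4), np.float64(153.2)), (np.float64(251.5), np.float64(254.1))]
knob px [ 221  263  122   80 4225] chest range [595.2 101.   83.4] [611.9 141.7 110.8]
sphere [598.  121.3  96. ] 14.3
```

Run:
```python
from h import *
g=grab_frame("side"); f=cv2.imread("pics/w5.png")
a=cv2.resize(g["image"][155:225,225:300,::-1],(400,373),interpolation=cv2.INTER_CUBIC)
b=cv2.resize(f[220:360,206:356],(400,373),interpolation=cv2.INTER_CUBIC)
cv2.imwrite("pics/c.png",np.hstack([a,b]))
x=cloud(g)
for v in range(180,212,2): print(v,[ (g["image"][v,u].max(),*x[v,u].round(0).astype(int)) for u in (257,261,265)])
```

```text
180 [(np.uint8(80), np.int64(622), np.int64(30), np.int64(241)), (np.uint8(43), np.int64(609), np.int64(35), np.int64(246)), (np.uint8(41), np.int64(609), np.int64(3), np.int64(227))]
182 [(np.uint8(96), np.int64(752), np.int64(-316), np.int64(0)), (np.uint8(40), np.int64(610), np.int64(33), np.int64(238)), (np.uint8(44), np.int64(611), np.int64(-3), np.int64(216))]
184 [(np.uint8(41), np.int64(613), np.int64(56), np.int64(246)), (np.uint8(38), np.int64(610), np.int64(33), np.int64(232)), (np.uint8(59), np.int64(609), np.int64(3), np.int64(214))]
186 [(np.uint8(40), np.int64(616), np.int64(48), np.int64(234)), (np.uint8(42), np.int64(609), np.int64(36), np.int64(227)), (np.uint8(43), np.int64(608), np.int64(6), np.int64(209))]
188 [(np.uint8(40), np.int64(616), np.int64(50), np.int64(229)), (np.uint8(60), np.int64(611), np.int64(32), np.int64(218)), (np.uint8(43), np.int64(610), np.int64(3), np.int64(200))]
190 [(np.uint8(39), np.int64(615), np.int64(52), np.int64(224)), (np.uint8(91), np.int64(614), np.int64(26), np.int64(208)), (np.uint8(43), np.int64(610), np.int64(3), np.int64(19
[... 1170 characters left out ...]
-56), np.int64(98)), (np.uint8(89), np.int64(620), np.int64(14), np.int64(152)), (np.uint8(114), np.int64(617), np.int64(-12), np.int64(135))]
206 [(np.uint8(148), np.int64(654), np.int64(-45), np.int64(99)), (np.uint8(91), np.int64(621), np.int64(12), np.int64(144)), (np.uint8(95), np.int64(614), np.int64(-3), np.int64(135))]
208 [(np.uint8(146), np.int64(651), np.int64(-36), np.int64(98)), (np.uint8(92), np.int64(620), np.int64(13), np.int64(138)), (np.uint8(82), np.int64(613), np.int64(1), np.int64(131))]
210 [(np.uint8(118), np.int64(629), np.int64(22), np.int64(135)), (np.uint8(99), np.int64(620), np.int64(15), np.int64(133)), (np.uint8(105), np.int64(601), np.int64(33), np.int64(149))]
```

View pics/c.png

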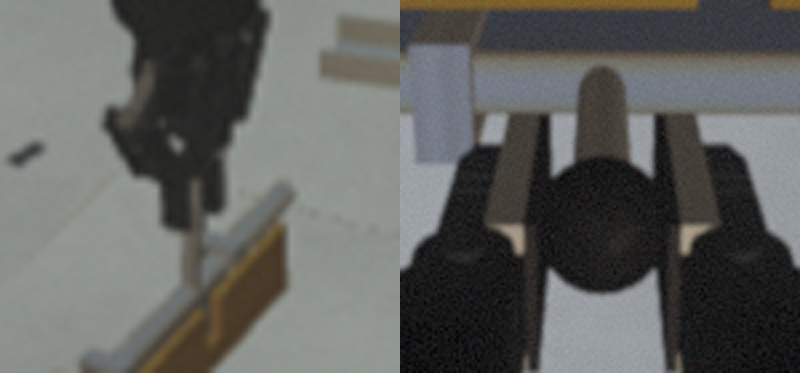

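The ball sits between the pads with the fingertips below it, on either side of the rod, so the grip is good. Now slide gently along +y.

Call:
move_arm --motion '[1,0,0,-0.01,0,0,0,1,0,0.02,0,0,0,0,1,0,0.03,0,0,0,0,1,0,0.03,0,0,0,0,1,0,0.03,0,0,0,0,1,0,0.03,0,0,0,0,1,0,0.03,0,0,0,0,1,0,0.02,0,0,0,0]'

```text
t: 5.6
eef_pos: [620.3, 19.8, 170.6]
tool_rot: [0.0, 0.091, 0.996, 0.0]
force: [-0.0, -1.8, 4.1]
width: 0.197
```

```bash
python3 s.py; python3 m.py w6.png | tail -4
```

```text
5.6 chest [606.38 132.39] z 170.56 F [ 0.3  -1.79] 4.14 T [-0.51 -0.01 -0.  ] w 0.197
rail yaw -0.18527621 x [582.9 585.5 588.9]
rail y [ 64.4 254.7] gaps [(np.float64(139.1), np.float64(153.4))]
knob px [ 221  263  122   78 4153] chest range [595.  110.8  83.8] [611.8 151.4 110.8]
sphere [597.7 131.2  96.2] 14.2
```

Call:
move_arm --motion '[1,0,0.03,0,0,0,0,1,0,0.04,0,0,0,0,1,0,0.04,0,0,0,0,1,0,0.04,0,0,0,0,1,0,0.04,0,0,0,0,1,0,0.04,0,0,0,0,1,0,0.04,0,0,0,0,1,0,0.04,0,0,0,0,1,0,0.04,0,0,0,0,1,0,0.03,0,0,0,0]'

```text
t: 6.65
eef_pos: [623.7, 38.6, 170.5]
tool_rot: [0.0, 0.091, 0.996, 0.0]
force: [-0.2, -2.7, 4.9]
width: 0.196
```

```bash
python3 s.py
```

```text
6.65 chest [606.3  151.46] z 170.53 F [ 0.29 -2.71] 4.87 T [-0.51 -0.01  0.03] w 0.196
```

Call:
move_arm --motion '[1,0,0.01,0,0,0,0,1,0,0.01,0,0,0,0,1,0,0.01,0,0,0,0,1,0,0.01,0,0,0,0,1,0,0.01,0,0,0,0,1,0,0.01,0,0,0,0]'

```text
t: 7.25
eef_pos: [624.2, 41.3, 170.5]
tool_rot: [0.0, 0.091, 0.996, 0.0]
force: [-0.1, -1.8, 5.3]
width: 0.192
```

Call:
move_arm --motion '[1,0,0.01,0,0,0,0,1,0,0.01,0,0,0,0]'

```text
t: 7.45
eef_pos: [624.4, 42.3, 170.5]
tool_rot: [-0.0, 0.091, 0.996, -0.0]
force: [-1.0, -2.3, 5.2]
width: 0.194
```

```bash
python3 s.py
```

```text
7.45 chest [606.26 155.2 ] z 170.53 F [-0.52 -2.43] 5.19 T [-0.54 -0.06  0.04] w 0.194
```

Call:
move_arm --motion '[1,0,0.01,0,0,0,0,1,0,0.01,0,0,0,0]'

```text
t: 7.65
eef_pos: [624.6, 43.3, 170.5]
tool_rot: [-0.0, 0.091, 0.996, 0.0]
force: [0.1, -1.5, 6.4]
width: 0.193
```

Call:
move_arm --motion '[1,0,0.01,0,0,0,0]'

```text
t: 7.75
eef_pos: [624.7, 43.8, 170.5]
tool_rot: [-0.0, 0.091, 0.996, 0.0]
force: [-0.7, -2.1, 5.8]
width: 0.198
```

Call:
move_arm --motion '[1,0,0.01,0,0,0,0]'

```text
t: 7.85
eef_pos: [624.8, 44.3, 170.5]
tool_rot: [0.0, 0.091, 0.996, 0.0]
force: [0.2, -1.8, 4.2]
width: 0.194
```

Call:
move_arm --motion '[1,0,0.01,0,0,0,0]'

```text
t: 7.95
eef_pos: [624.8, 44.8, 170.5]
tool_rot: [-0.0, 0.091, 0.996, 0.0]
force: [0.8, -3.2, 5.0]
width: 0.199
```

Call:
move_arm --motion '[1,0,0.01,0,0,0,0]'

```text
t: 8.05
eef_pos: [624.9, 45.0, 170.5]
tool_rot: [-0.0, 0.091, 0.996, -0.0]
force: [-0.4, -2.1, 5.3]
width: 0.194
```

Call:
move_arm --motion '[1,0,0,0,0,0,0]'

```text
t: 8.15
eef_pos: [624.9, 44.9, 170.5]
tool_rot: [-0.0, 0.091, 0.996, -0.0]
force: [-1.0, -3.2, 5.4]
width: 0.197
```

Call:
move_arm --motion '[1,0,0.01,0,0,0,0]'

```text
t: 8.25
eef_pos: [624.9, 45.0, 170.5]
tool_rot: [-0.0, 0.091, 0.996, -0.0]
force: [-1.3, -4.5, 5.5]
width: 0.191
```

```bash
python3 s.py
```

```text
8.25 chest [606.28 157.99] z 170.5 F [-0.41 -4.68] 5.49 T [-1.05  0.14  0.06] w 0.191
```

The stop is felt at TCP y≈157.9 (chest frame), a bolt travel of 35.3 mm. The notch is therefore at about 147.9, and vision gives 148.1, so they agree. Back off.

Call:
move_arm --motion '[1,0,-0.03,0,0,0,0,1,0,-0.03,0,0,0,0,1,0,-0.03,0,0,0,0,1,0,-0.03,0,0,0,0,1,0,-0.03,0,0,0,0,1,0,-0.03,0,0,0,0,1,0,-0.03,0,0,0,0,1,0,0,0,0,0,0]'

```text
t: 9.05
eef_pos: [623.0, 35.0, 170.5]
tool_rot: [-0.0, 0.091, 0.996, -0.0]
force: [0.6, 0.6, 6.3]
width: 0.195
```

```bash
python3 s.py; python3 m.py w7.png | tail -4
```

```text
9.05 chest [606.23 147.74] z 170.5 F [0.51 0.65] 6.27 T [ 0.22 -0.02  0.02] w 0.195
rail yaw -0.18641648 x [582.9 585.5 589.3]
rail y [ 65.1 252.2] gaps [(np.float64(139.6), np.float64(153.5))]
knob px [ 221  263  122   78 4036] chest range [594.9 126.1  84.2] [611.7 166.8 110.5]
sphere [597.8 146.5  96. ] 14.2
```

Call:
move_arm --motion '[1,0.065,0,0.008,0,0,0,1,0.064,0,0.008,0,0,0,1,0.127,0,0.028,0,0,0,1,0.123,0,0.041,0,0,0,1,0.119,0,0.053,0,0,0,1,0.057,0,0.031,0,0,0,1,0,0,0,0,0,0]'

```text
t: 9.8
eef_pos: [594.3, 39.9, 161.2]
tool_rot: [-0.001, 0.091, 0.996, -0.001]
force: [0.2, -0.6, -0.1]
width: 0.003
```

```bash
python3 s.py
```

```text
9.8 chest [577.15 147.39] z 161.19 F [ 0.33 -0.54] -0.12 T [0.02 0.   0.02] w 0.003
```

Width ~0: the ball slipped out of the grip. Look.

```bash
python3 m.py w8.png | tail -3
python3 - <<'E'
from h import *
g=grab_frame("side"); f=cv2.imread("pics/w8.png")
u,v=proj(g,[600,35,180])[0].astype(int)
a=cv2.resize(g["image"][v-45:v+45,u-45:u+45,::-1],(400,400),interpolation=cv2.INTER_CUBIC)
b=cv2.resize(f[180:380,180:380],(400,400),interpolation=cv2.INTER_CUBIC)
cv2.imwrite("pics/c2.png",np.hstack([a,b])); print(u,v)
E
```

```text
rail y [ 64.8 253.4] gaps [(np.float64(137.7), np.float64(154.5))]
knob px [275 329  15  62 673] chest range [576.6 144.2 101. ] [604.  148.2 105.9]
sphere [590.4 146.2 107.5] 9.2
264 201
```

View pics/c2.png

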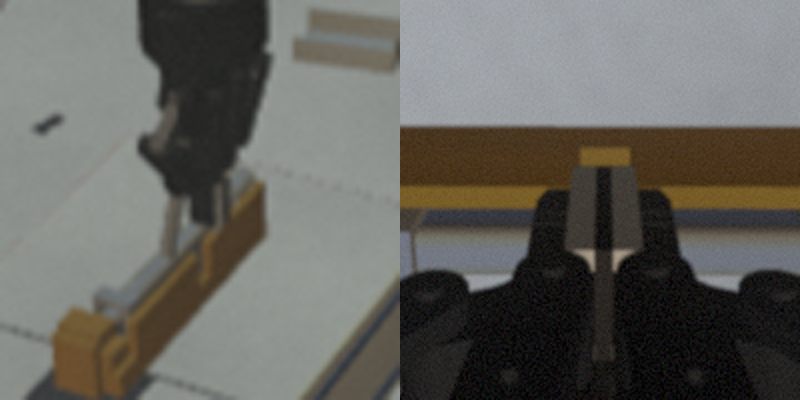

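Run:
```python
from h import *
yaw=-0.183; E=np.array([[np.cos(yaw),-np.sin(yaw)],[np.sin(yaw),np.cos(yaw)]])
out=[]
for n in("side","scene"):
    g=grab_frame(n); x=cloud(g); c=x[...,:2]@E; z=x[...,2]
    m=(abs(c[...,1]-147.5)<40)&(abs(c[...,0]-592)<45)&(z>152)&(z<260)
    print(n,m.sum())
    # histogram by z: chest x,y ranges of points
    for lo in range(152,250,7):
        k=m&(z>=lo)&(z<lo+7)
        if k.sum()>2: print(lo,k.sum(),"x",np.percentile(c[k][:,0],[0,50,100]).round(0),"y",np.percentile(c[k][:,1],[0,50,100]).round(0),"br",np.median(g["image"][k].max(1)))
    u,v=proj(g,[600,35,180])[0].astype(int); s=int(45 if n=="side" else 35)
    out.append(cv2.resize(g["image"][v-s:v+s,u-s:u+s,::-1],(400,400),interpolation=cv2.INTER_NEAREST))
cv2.imwrite("pics/c3.png",np.hstack(out))
```

```text
side 359
152 7 x [600. 603. 608.] y [149. 153. 155.] br 92.0
159 8 x [600. 603. 607.] y [148. 152. 154.] br 98.5
166 16 x [568. 584. 608.] y [143. 154. 157.] br 93.0
173 24 x [567. 576. 605.] y [144. 155. 163.] br 82.5
180 22 x [566. 575. 602.] y [143. 159. 163.] br 49.0
187 27 x [566. 576. 603.] y [142. 158. 163.] br 57.0
194 25 x [564. 573. 603.] y [140. 156. 164.] br 50.0
201 11 x [565. 569. 572.] y [139. 153. 165.] br 57.0
208 22 x [564. 567. 587.] y [115. 146. 178.] br 54.0
215 39 x [564. 567. 588.] y [112. 155. 183.] br 42.0
222 25 x [564. 567. 588.] y [108. 160. 186.] br 41.0
229 30 x [561. 567. 582.] y [109. 162. 185.] br 42.0
236 39 x [560. 566. 584.] y [110. 158. 187.] br 42.0
243 27 x [560. 565. 581.] y [108. 164. 174.] br 41.0
scene 411
152 7 x [609. 613. 616.] y [145. 148. 151.] br 96.0
159 9 x [606. 611. 613.] y [145. 150. 151.] br 109.0
166 10 x [589. 608. 611.] y [142. 149. 152.] br 99.5
173 12 x [586. 606. 610.] y [142. 150. 156.] br 96.5
180 16 x [576. 588. 608.] y [146. 152. 160.] br 75.5
187 17 x [577. 587. 609.] y [133. 154. 160.] br 48.0
194 32 x [579. 601. 610.] y [133. 152. 160.] br 48.0
201 35 x [586. 599. 609.] y [139. 147. 160.] br 49.0
208 20 x [586. 591. 593.] y [121. 152. 172.] br 43.0
215 48 x [572. 591. 593.] y [114. 147. 178.] br 43.5
222 55 x [567. 590. 593.] y [108. 160. 183.] br 46.0
229 31 x [571. 591. 596.] y [109. 161. 186.] br 43.0
236 44 x [580. 593. 599.] y [109. 141. 187.] br 44.0
243 31 x [584. 593. 598.] y [108. 143. 187.] br 43.0
```

View pics/c3.png

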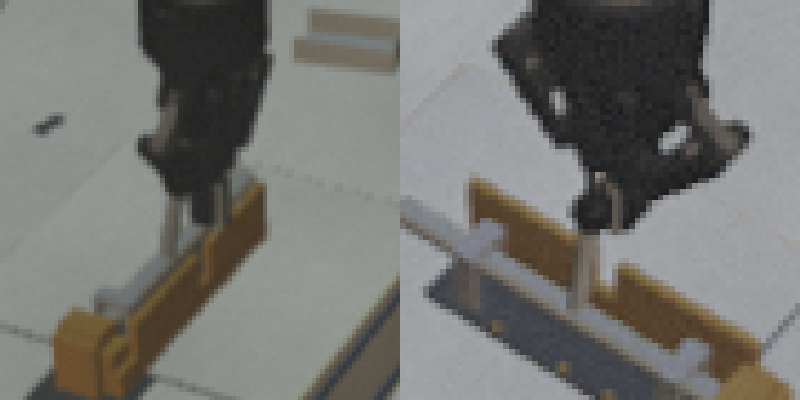

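The scene view shows the handle still nearly upright (about 0.15 rad) and in line with the notch. The shut fingers are just to its -x side, with tips at z≈168 for TCP 161. The pinch slips too easily, so I'll push with shut fingers from the +x side, which also leaves y free to self-centre. First go up and over, and measure the ball again.

Call:
move_arm --motion '[1,0,0,-0.6,0,0,0,1,0,0,-0.6,0,0,0,1,-0.48,0,0,0,0,0,1,-0.5,0,0,0,0,0,1,0,0,0,0,0,0,1,0,0,0,0,0,0]'

```text
t: 10.6
eef_pos: [643.9, 31.4, 221.4]
tool_rot: [-0.001, 0.091, 0.996, 0.0]
force: [-0.3, -0.6, -0.5]
width: -0.003
```

```bash
python3 s.py; python3 m.py w9.png
```

```text
10.6 chest [627.41 148.08] z 221.36 F [-0.23 -0.66] -0.54 T [ 0.01 -0.   -0.01] w -0.003
10.65 [643.41  31.73 221.53] [-6.000e-04  9.060e-02  9.959e-01  0.000e+00] [ 0.76 -0.15 -0.09] -0.002 [ 0.08  0.54 -0.33  1.52  0.19  1.11  1.1 ]
tcp chest [627.19 147.03]
rail yaw -0.18422337 x [583.  586.  588.8]
rail y [ 65.1 251.4] gaps [(np.float64(139.5), np.float64(153.5))]
knob px [ 263  181   39   38 1139] chest range [589.7 138.6  94.9] [606.  155.5 104.3]
sphere [599.  147.   94.6] 9.5
```

Call:
move_arm --motion '[1,0,0,0.38,0,0,0,1,0,0,0.38,0,0,0,1,0.1,0,0,0,0,0,1,0.05,0,0,0,0,0,1,0,0,0,0,0,0]'

```text
t: 11.15
eef_pos: [636.5, 33.3, 185.3]
tool_rot: [0.001, 0.09, 0.996, 0.0]
force: [-0.6, -0.0, -0.8]
width: 0.001
```

Call:
move_arm --motion '[1,0.069,0,0.017,0,0,0,1,0.069,0,0.017,0,0,0,1,0.061,0,0.022,0,0,0,1,0.061,0,0.022,0,0,0,1,0.059,0,0.029,0,0,0,1,0.059,0,0.029,0,0,0,1,0.055,0,0.034,0,0,0,1,0,0,0,0,0,0]'

```text
t: 11.95
eef_pos: [614.7, 36.9, 175.2]
tool_rot: [-0.0, 0.091, 0.996, -0.0]
force: [-0.2, 0.1, -0.4]
width: 0.002
```

```bash
python3 s.py; python3 m.py w10.png
python3 - <<'E'
from h import *
g=grab_frame("scene"); f=cv2.imread("pics/w10.png")
u,v=proj(g,[600,35,170])[0].astype(int); s=35
a=cv2.resize(g["image"][v-s:v+s,u-s:u+s,::-1],(400,400),interpolation=cv2.INTER_CUBIC)
b=cv2.resize(f[150:350,180:380],(400,400),interpolation=cv2.INTER_CUBIC)
cv2.imwrite("pics/c4.png",np.hstack([a,b]))
E
```

```text
11.95 chest [597.76 148.14] z 175.22 F [-0.25  0.04] -0.39 T [0.01 0.03 0.02] w 0.002
12.0 [614.97  36.84 175.33] [-4.000e-04  9.060e-02  9.959e-01 -1.000e-04] [ 0.67  1.05 -0.05] -0.001 [ 0.07  0.54 -0.32  1.66  0.2   0.97  1.06]
tcp chest [598.29 146.94]
rail yaw -0.1863645 x [582.9 585.5 593.2]
rail y [ 64.6 254.6] gaps [(np.float64(138.0), np.float64(156.7)), (np.float64(251.4), np.float64(254.6))]
knob px [ 245  239   74   66 2510] chest range [576.5 134.4  87.9] [591.4 159.3 111.4]
sphere [587.3 147.   99.8] 11.0
```

View pics/c4.png

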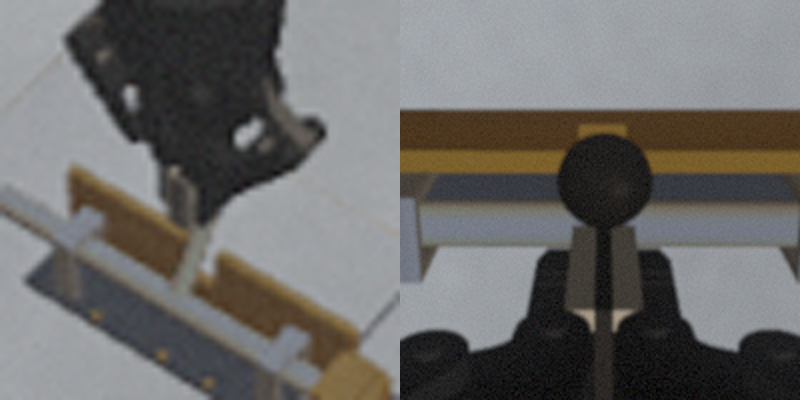

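The handle leans against the fingers at about 0.55 rad, with the ball at crop (605,180) in line with the notch at (603,131). Continue past the rail height with force checks.

Call:
move_arm --motion '[1,0.056,0,0.034,0,0,0,1,0.052,0,0.038,0,0,0]'

```text
t: 12.25
eef_pos: [610.0, 37.8, 171.8]
tool_rot: [0.0, 0.091, 0.996, 0.0]
force: [1.1, 1.3, 0.8]
width: 0.001
```

Call:
move_arm --motion '[1,0.03,0,0.025,0,0,0,1,0.025,0,0.02,0,0,0]'

```text
t: 12.45
eef_pos: [607.2, 38.3, 169.6]
tool_rot: [-0.0, 0.091, 0.996, -0.0]
force: [0.1, -1.0, 1.1]
width: -0.002
```

Call:
move_arm --motion '[1,0.025,0,0.022,0,0,0]'

```text
t: 12.55
eef_pos: [606.1, 38.5, 168.5]
tool_rot: [0.0, 0.091, 0.996, 0.0]
force: [1.0, -0.3, 0.1]
width: 0.001
```

Call:
move_arm --motion '[1,0.025,0,0.022,0,0,0]'

```text
t: 12.65
eef_pos: [604.8, 38.7, 167.4]
tool_rot: [0.0, 0.091, 0.996, 0.0]
force: [0.3, 1.1, -0.1]
width: -0.001
```

Call:
move_arm --motion '[1,0.025,0,0.024,0,0,0]'

```text
t: 12.75
eef_pos: [603.6, 39.0, 166.2]
tool_rot: [0.0, 0.091, 0.996, 0.0]
force: [0.8, -0.3, 0.3]
width: 0.001
```

Call:
move_arm --motion '[1,0.025,0,0.024,0,0,0]'

```text
t: 12.85
eef_pos: [602.4, 39.2, 165.0]
tool_rot: [-0.0, 0.091, 0.996, 0.0]
force: [-0.1, -0.8, 0.5]
width: 0.003
```

Call:
move_arm --motion '[1,0.022,0,0.024,0,0,0,1,0.022,0,0.024,0,0,0]'

```text
t: 13.05
eef_pos: [600.2, 39.6, 162.6]
tool_rot: [-0.0, 0.091, 0.996, -0.0]
force: [1.1, 0.3, 0.6]
width: -0.0
```

Call:
move_arm --motion '[1,0.022,0,0.024,0,0,0,1,0.022,0,0.024,0,0,0]'

```text
t: 13.25
eef_pos: [598.0, 40.0, 160.2]
tool_rot: [-0.0, 0.091, 0.996, -0.0]
force: [1.1, -0.3, 0.8]
width: -0.003
```

```bash
python3 s.py; python3 m.py w11.png
```

```text
13.25 chest [580.72 148.12] z 160.17 F [ 1.1  -0.11] 0.8 T [-0.04 -0.1   0.02] w -0.003
13.3 [597.77  39.98 160.02] [-2.000e-04  9.060e-02  9.959e-01 -0.000e+00] [ 0.41  0.51 -0.68] -0.001 [ 0.06  0.54 -0.32  1.72  0.21  0.92  1.05]
tcp chest [580.81 146.93]
rail yaw -0.1859426 x [582.7 585.1 595.9]
rail y [ 64.9 253. ] gaps [(np.float64(138.7), np.float64(155.1))]
knob px [276 319  12  41 399] chest range [576.3 145.3 103. ] [591.3 148.5 111.6]
sphere [583.8 146.5 107.1] 5.7
```

Call:
move_arm --motion '[1,-0.06,0,0,0,0,0,1,0,0,-0.6,0,0,0,1,0,0,-0.2,0,0,0,1,0,0,0,0,0,0]'

```text
t: 13.7
eef_pos: [602.1, 39.6, 201.8]
tool_rot: [0.002, 0.091, 0.996, 0.0]
force: [0.5, -0.5, 0.3]
width: 0.003
```

```bash
sed -i 's/(z>78)&(z<112)&(abs(c\[...,0\]-606)<30)/(z>15)\&(z<92)\&(abs(c[...,0]-560)<32)/' m.py; python3 m.py w12.png
```

```text
13.75 [601.38  39.4  200.59] [6.000e-04 9.070e-02 9.959e-01 1.000e-04] [-0.3   0.44 -0.38] 0.0 [ 0.07  0.5  -0.33  1.66  0.19  1.01  1.07]
tcp chest [584.46 147.01]
rail yaw -0.18528338 x [582.8 585.3 589.1]
rail y [ 64.8 251.4] gaps [(np.float64(139.2), np.float64(153.7))]
knob px [ 263  186   37   37 1062] chest range [550.6 138.3  36.2] [580.3 155.3  80.3]
sphere [564.1 146.8  47.2] 31.1
```

Call:
move_arm --motion '[1,0.31,0,0,0,0,0,1,0.31,0,0,0,0,0,1,0,0,0.25,0,0,0,1,0,0,0.25,0,0,0,1,0,0,0.04,0,0,0,1,0,0,0.04,0,0,0]'

```text
t: 14.35
eef_pos: [570.3, 44.8, 170.2]
tool_rot: [-0.001, 0.091, 0.996, -0.0]
force: [-1.4, -0.2, 3.4]
width: 0.001
```

Call:
move_arm --motion '[1,0,0,0.04,0,0,0,1,0,0,0.04,0,0,0]'

```text
t: 14.55
eef_pos: [570.8, 45.0, 167.3]
tool_rot: [0.0, 0.091, 0.996, 0.0]
force: [-2.4, 0.2, 2.4]
width: -0.002
```

Call:
move_arm --motion '[1,0,0,0.04,0,0,0,1,0,0,0.04,0,0,0,1,0,0,0.04,0,0,0]'

```text
t: 14.85
eef_pos: [570.7, 45.0, 161.3]
tool_rot: [0.0, 0.091, 0.996, 0.0]
force: [-1.4, 0.2, 1.5]
width: -0.002
```

```bash
python3 s.py; python3 m.py w13.png|tail -2
```

```text
14.85 chest [553.   148.14] z 161.26 F [-1.41 -0.08] 1.51 T [0.06 0.3  0.01] w -0.002
knob px [ 173  250  172   65 2574] chest range [541.7  93.5  22.6] [583.5 176.9  91.5]
sphere [588.4 139.8  70.2] 47.2
```

Call:
move_arm --motion '[1,0,0,0.04,0,0,0,1,0,0,0.04,0,0,0,1,0,0,0.04,0,0,0]'

```text
t: 15.2
eef_pos: [570.6, 45.0, 155.1]
tool_rot: [0.0, 0.091, 0.996, -0.0]
force: [-0.7, 1.1, 0.9]
width: -0.003
```

Call:
move_arm --motion '[1,0,0,0.04,0,0,0,1,0,0,0.04,0,0,0,1,0,0,0.04,0,0,0]'

```text
t: 15.5
eef_pos: [570.6, 45.0, 149.1]
tool_rot: [-0.0, 0.091, 0.996, 0.0]
force: [-0.3, -0.2, 0.8]
width: 0.001
```

Call:
move_arm --motion '[1,0,0,0.04,0,0,0,1,0,0,0.04,0,0,0,1,0,0,0.04,0,0,0]'

```text
t: 15.8
eef_pos: [570.6, 45.0, 143.1]
tool_rot: [-0.0, 0.091, 0.996, -0.0]
force: [-1.1, -0.7, -0.0]
width: -0.003
```

Call:
move_arm --motion '[1,0,0,0.03,0,0,0,1,0,0,0.03,0,0,0]'

```text
t: 16.0
eef_pos: [570.6, 45.0, 140.2]
tool_rot: [-0.0, 0.091, 0.996, -0.0]
force: [0.4, 0.2, 0.6]
width: -0.001
```

Call:
move_arm --motion '[1,0,0,0.02,0,0,0,1,0,0,0.02,0,0,0,1,0,0,0.02,0,0,0]'

```text
t: 16.3
eef_pos: [570.6, 45.0, 137.2]
tool_rot: [0.0, 0.091, 0.996, -0.0]
force: [-1.6, 0.5, 1.3]
width: 0.001
```

Call:
move_arm --motion '[1,0,0,0.02,0,0,0,1,0,0,0.02,0,0,0]'

```text
t: 16.5
eef_pos: [570.6, 45.0, 135.2]
tool_rot: [0.0, 0.091, 0.996, 0.0]
force: [-0.5, -0.1, 0.7]
width: -0.002
```

Call:
move_arm --motion '[1,0,0,0.01,0,0,0,1,0,0,0.01,0,0,0]'

```text
t: 16.7
eef_pos: [570.6, 45.1, 134.5]
tool_rot: [0.0, 0.091, 0.996, 0.0]
force: [-2.3, 0.1, 5.5]
width: -0.002
```

Fz jumps to 5.5 N at a ball height of about 131 mm, so the handle is level at its stop. Lift off and check.

Call:
move_arm --motion '[1,0,0,-0.1,0,0,0,1,0,0,-0.5,0,0,0,1,0,0,-0.8,0,0,0,1,0,0,-0.8,0,0,0,1,0,0,0,0,0,0,1,0,0,0,0,0,0,1,0,0,0,0,0,0]'

```text
t: 17.4
eef_pos: [570.0, 44.8, 243.4]
tool_rot: [-0.001, 0.091, 0.996, -0.0]
force: [0.0, 0.2, -0.3]
width: 0.001
```

```bash
python3 s.py
python3 - <<'E'
from h import *
yaw=-0.181; E=np.array([[np.cos(yaw),-np.sin(yaw)],[np.sin(yaw),np.cos(yaw)]])
f=grab_frame("wrist"); w=cloud(f); c=w[...,:2]@E; z=w[...,2]-100.2
k=(f["image"].max(2)<75)&(z>18)&(z<55)&(abs(c[...,0]-548)<20)&(abs(c[...,1]-147)<20)
P=np.c_[c[k],z[k]]; print(len(P),np.percentile(P,[2,98],axis=0).round(1))
A=np.c_[2*P,np.ones(len(P))]; o=np.linalg.lstsq(A,(P**2).sum(1),rcond=None)[0]; print("ball",o[:3].round(1),np.sqrt(o[3]+o[:3]@o[:3]).round(1))
g=grab_frame("scene")
u,v=proj(g,[590,40,140])[0].astype(int); s=60
a=cv2.resize(g["image"][v-s:v+s,u-s:u+s,::-1],(400,420),interpolation=cv2.INTER_CUBIC)
b=cv2.resize(f["image"][:,:,::-1],(400,300)); b=np.vstack([b,np.zeros((120,400,3),np.uint8)])
cv2.imwrite("pics/c5.png",np.hstack([a,b]))
E
```

```text
17.4 chest [552.31 147.74] z 243.39 F [-0.02  0.19] -0.27 T [ 0.03 -0.01  0.01] w 0.001
476 [[537.1 138.8  34.2]
 [553.5 155.1  41.5]]
ball [545.9 147.1  32.1] 9.3
```

View pics/c5.png

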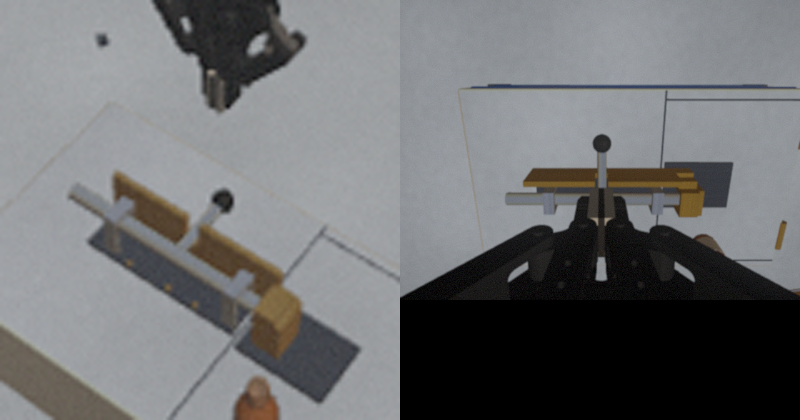

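The handle lies level through the notch: ball centre 65 mm from the axis and 32 mm above the top, about 1.54 rad. The bolt's nose is in the socket, the fingers are clear, and the vial on the chest is standing. Hand in.

```bash
python3 -c "
from station import arm
s=arm.get_state(); print(s['t'],abs(s['dq']).max(),s['force']); print(arm.close_job())"
```

```text
17.5 0.00419445905812475 [-0.0561511   0.48472494  0.34233279]
the job is handed in; nothing more can be done
None
```

The chest is locked and the job handed in at 17.5 s. The bolt is across, the handle lies down in the notch, and the gripper is clear of everything.

**What I did:**
- **Slide:** I pinched the ball and slid the bolt until it touched the end plate, at 35.3 mm of travel. The force read about 4.7 N there, including the drag. I then backed off 10 mm, which matched the notch position the camera gave (25.3 mm by feel, about 25.5 mm by sight).
- **Swing:** I pushed the handle over and down with the shut fingers. Readings were about 1–3 N on the way, and 5.5 N at the final level stop.

**Last checks:**
- **Handle:** the ball's centre measured 65 mm from the bolt's axis and 32 mm above the chest's top. That puts the handle at about 1.54 rad.
- **Contact:** the wrist force was near zero and the arm at rest.
- **Bystanders:** the vial on the chest was standing in the last pictures. I did not measure the vials, bell, lid or scoop again; the arm worked only above the bolt.

**What went wrong or disagreed:**
- **Tool length:** the fingertips stood about 7 mm behind the reported TCP, not 22 mm ahead of it as stated. The first pinch closed just above the ball, and I corrected by going 29 mm lower.
- **Grip:** the second pinch held for the slide, with the width reading 16.5 mm on the 20 mm ball. It slipped off when I began the swing, so I pushed instead.

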